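Sort the centrifuge's slick runner bars by drag

TASK

The four look-alike anti-slip runner bars from the centrifuge lie on the bench, and two of them have worn slick: tell which by dragging bars a good few centimetres flat along the bench and feeling how hard they pull. Lower the two slick ones by their holes over the upright rod of the stand, square and fully down, one lying flat on the other (they only do so pointing much the same way), and do not let them drop; leave the two that grip lying flat on the bench. Do not disturb the beaker, jar, carton or screwdriver.

Things in the scene. Friction and masses are not known exactly. Their poses are not given: they have to be found in the camera images.
- runner_1: metal bar lying flat, rubber pads down: 130 mm long (its x), 36 wide (y), 27 high including 3 mm pads, about 0.4 kg (0.33 to 0.47). Origin: centre of its underside; z up. A vertical through-hole 18 mm across lies on the centre line at x = +40 mm (25 mm from that end); the balance point is mid-length. Bench top z = 0. The fingers may grip its long sides
- runner_2: runner bar, looks, size and axes as runner_1. Of the four any two are slick: dragging such a bar takes about a seventh of the load on its pads (its weight plus any press of the hand, about 0.6 N by weight alone); a good one takes about nine tenths (about 3.5 N by weight alone); these vary some 15 %
- runner_3: runner bar, the same in looks and size as runner_1, with the same axes
- runner_4: runner bar, the same in looks and size as runner_1, with the same axes
- runner_1_hole (a point): centre of the hole of runner_1, at its underside
- runner_2_hole (a point): centre of the hole of runner_2, at its underside
- runner_3_hole (a point): centre of the hole of runner_3, at its underside
- runner_4_hole (a point): centre of the hole of runner_4, at its underside
- stand: fixed steel stand: round base 110 mm in diameter and 12 mm thick, with a vertical rod 10 mm in diameter at its centre; rod tip, tapered over the last 6 mm, 130 mm above the bench. Origin: on the rod's axis at bench height. The base carries one runner flat at any yaw; a second rests flat on it if both point the same way within about 20 degrees
- beaker: bystander: open glass cup, 68 mm in diameter, 75 mm high, origin under its centre
- jar: bystander: closed amber jar, 60 mm in diameter, 70 mm high, origin under its centre
- carton: bystander: closed cardboard box, 60 mm (x) by 90 mm (y) by 40 mm high, origin under its centre
- screwdriver: bystander: screwdriver lying along its x, 200 mm long, 26 mm thick at the handle (-x half), origin under its middle
Things that resemble listed ones, but are neither listed nor needed, are in the scene too. What is shaped like the runner_4 but pink or turquoise is not meant.

How it is judged:
By the outcome, as a careful person would: the job done as asked, in the order asked, and still so for the second after the job is handed in, with the robot touching nothing.
It also fails if it takes over 72 s, if anything falls off the work surface, if the arm or the gripper's body presses on something with over 40 N, if the wrist force passes 120 N, or if a joint passes its speed limit or range.

ROBOT

A 7-joint arm with a two-finger parallel gripper is mounted at the origin on the work surface. World frame = base frame: x ahead of the robot, y to its left, z up, the work surface at z = 0. Lengths are in m, angles in degrees, forces in N, time in s.
With the tool pointing down it reaches from about 0.35 to 0.9 m from the base axis. Payload 19.9 kg.
Tool frame: the origin (TCP) lies at the very end of the fingers, on their centre line; the grasp point (between the pads) lies 19 mm behind it; z points along the fingers, y is the line along which they close (so a half turn about z gives the same grasp; the last joint's range is limited). The gripper opens to 94 mm and grips with 3 to 60 N. Pads are 16 mm wide; open, the fingers measure 119 mm over their backs; the gripper's body (75 mm by 177 mm) begins 78 mm behind the grasp point.
Start: joints at [-78.295, 23.915, -0.59, 92.452, 0.269, 63.638, -3.037], TCP at [0.152, 0.606, 0.205] pointing down, gripper open.
Joint ranges: [-161.28, 161.28], [-22.2, 115.67], [-73.04, 71.86], [3.21, 147.25], [-68.34, 248.33], [10.77, 114.83], [-161.83, 161.83]. Speed limits (degrees/s): [108.29, 108.29, 136.94, 136.94, 172.46, 172.46, 172.46].

INTERFACE

Orientations are given as a 3x3 rotation matrix whose columns are the frame's x, y, z axes.
In Python, from rig import read_state, read_camera, sign_off gives the robot as it stands.
- The arm moves only by the shell command python3 -m pendant 'ROWS'. ROWS is JSON, a list of rows, each an object with "translation": the shift along the tool's x, y, z in cm, a list of three; "rotation": the turn, a rotation vector about the tool's x, y, z in degrees, a list of three; "gripper": the opening, from -1 (shut) to 1 (fully open). In form: [{"translation": [x, y, z], "rotation": [rx, ry, rz], "gripper": gripper}, ...]. A call has exactly 8 rows; each row is the pose to reach, as a shift and turn from the pose commanded when the call began, along the tool's axes at that moment; what a row does not reach only later rows make up. A row lasts 1/8 s, in which the tool goes at most 62.5 mm and 10.7 degrees, less where a joint would pass 70% of its speed; a pose out of reach is approached as far as the arm can. A call with a gripper value outside its range is refused whole. The fingers move at their own pace and stop on an object; the grip force is fixed at half the most. Time passes only in rows, so rows that repeat a pose let the fingers close, or fill a call up. It gives the time, the measured TCP pose, the force, the opening and the grip force at its end, in the units of the state.
- read_state(): the state, without advancing time (a new reading comes with each control period).
- read_camera(name): name is "scene" or "top"; returns a dict with "img" (384x512x3 uint8, red, green, blue), "camera_matrix" (3x3 intrinsics, pixels), "k1" (the pictures are not rectified: a ray, as slopes to the right and down, at radius r is drawn at 1 + k1 r^2 times it, then the intrinsics apply), "R" (3x3) and "t" (3): a world point X has camera coordinates R X + t. Camera axes: x right, y down, z forward; pixel columns grow to the right and rows downward; lengths in m; the calibration is good to about 2 mm. A picture is of the moment at which its call begins. There is no depth.
- sign_off(): hands the job in; it is judged then, once.
The state is a dict: "time": time; "joints": joint angles; "qvel": joint speeds; "tau": joint torques, N m; "position": TCP position; "eef_rot": TCP orientation; "ft_force": force on the tool from outside, world axes, zero at the start; "ft_torque": the same for the moment, N m; "grip_width": opening from 0.0 (shut) to 1.0 (fully open); "gripper_force": force on a finger pad.
Only numpy, scipy, OpenCV 4.12 (cv2) and the standard library are available. Lean on these libraries where they do the work, as an engineer would, in place of code of your own. Each camera call takes 0.05 s, during which the arm holds its last target. There are 200 camera calls.

## Working session

There is one attempt and no reset: what is moved stays moved. The work goes in short steps, Python scripts to look and compute and a shell command to move; the robot and the scene stay as the last step left them, time stands still between calls to the robot, and variables do not carry over. Pictures are saved under pics/ and viewed, at most 10 in all, crops included, and the job is handed in when it is done.

```bash
ls; mkdir -p pics; python3 - <<'E'
from rig import *
import cv2
s=read_state();print(s)
for n in("top","scene"):
    c=read_camera(n);cv2.imwrite(f"pics/{n}0.png",c["img"][:,:,::-1])
    print(n,c["camera_matrix"],c["k1"],c["R"],c["t"])
E
```

```text
pics
{'time': 0.0, 'joints': array([-78.29379054,  23.94607715,  -0.58944729,  92.48308815,
         0.26865526,  63.63903132,  -3.03690525]), 'qvel': array([ 0.00563221,  0.03626526, -0.11011566,  0.02284191,  0.04997902,
        0.04633458, -0.04819939]), 'tau': array([ 2.63197435e-04, -8.51254749e+01,  6.38984330e-01, -4.25975347e+01,
       -4.87828162e-02,  1.87274872e-02, -2.02843285e-05]), 'position': array([0.15201999, 0.60585963, 0.2048646 ]), 'eef_rot': array([[-9.69936495e-01,  2.43358082e-01, -2.00540408e-04],
       [ 2.43358149e-01,  9.69935818e-01, -1.14916031e-03],
       [-8.51461245e-05, -1.16341567e-03, -9.99999320e-01]]), 'ft_force': array([ 0.0419506 , -0.10750951,  0.34563822]), 'ft_torque': array([-0.05235944, -0.03634612,  0.04290806]), 'gripper_force': 0.0, 'grip_width': 0.9997918794051962}
top [[499.91666013   0.         267.02070361]
 [  0.         499.91666013 199.74215654]
 [  0.           0.           1.        ]] -0.019749871532149233 [[-0.02990611 -0.99922627 -0.02554394]
 [-0.9811677   0.03422533 -0.19010145]
 [ 0.19082861  0.0193777  -0.98143209]] [0.02530624 0.58437331 1.36950769]
scene [[427.86752685   0.         249.20195029]
 [  0.         427.86752685 186.17701461]
 [  0.           0.           1.        ]] -0.0992402960242605 [[-0.08306382  0.99652786  0.00571137]
 [ 0.67027244  0.06010866 -0.73967682]
 [-0.73745187 -0.05761221 -0.67293802]] [ 0.04962672 -0.36908468  1.52215273]
```

View pics/top0.png

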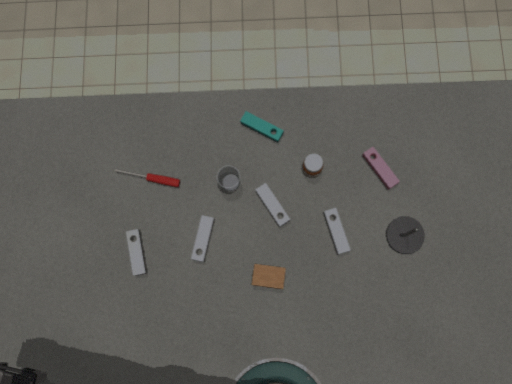

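View pics/scene0.png

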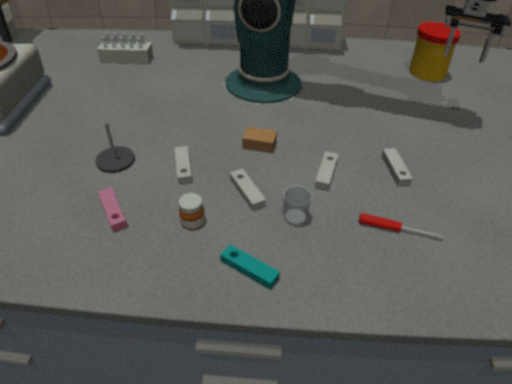

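The top view shows white bars at about (136,252), (203,239), (273,205) and (337,231), each with a dark hole near one end. The stand is at (405,235), the jar at (313,165), the beaker at (230,180), the carton at (269,276) and the screwdriver at (148,178). The pink and turquoise bars are decoys.

```bash
cat > h.py <<'E'
from rig import *
import cv2, numpy as np
def ray(c,uv):
    K=c["camera_matrix"]; d=(np.array(uv,float)-K[:2,2])/[K[0,0],K[1,1]]
    m=d.copy()
    for _ in range(10): m=d/(1+c["k1"]*(m@m))
    R=np.array(c["R"]);return -R.T@c["t"],R.T@np.r_[m,1]
def onz(c,uv,z):
    o,d=ray(c,uv);return o+d*(z-o[2])/d[2]
def proj(c,X):
    p=np.array(c["R"])@X+c["t"];m=p[:2]/p[2];m=m*(1+c["k1"]*(m@m))
    K=c["camera_matrix"];return m*[K[0,0],K[1,1]]+K[:2,2]
def bars(c,z=0.027,thr=110,out=False):
    """white bar tops -> list (centre, yaw toward hole end, hole, L, W), lengths at height z"""
    im=c["img"].astype(int);g=im.min(2);sat=im.max(2)-g
    m=((g>thr)&(sat<30)).astype(np.uint8)
    n,l,st,ce=cv2.connectedComponentsWithStats(m);res=[]
    for i in range(1,n):
        if not 200<st[i,4]<1200: continue
        cs,h=cv2.findContours((l==i).astype(np.uint8),cv2.RETR_CCOMP,cv2.CHAIN_APPROX_NONE)
        o=max(cs,key=cv2.contourArea)[:,0]
        P=np.array([onz(c,p,z)[:2] for p in o])
        (cx,cy),(a,b),an=cv2.minAreaRect((P*1000).astype(np.float32))
        yaw=an if a>b else an+90
        # hole: darkest weighted centroid in the filled component
        f=np.zeros_like(m);cv2.drawContours(f,[o.reshape(-1,1,2)],-1,1,-1);f=cv2.erode(f,np.ones((3,3)))
        v=np.median(g[l==i]);w=np.clip(v-25-g,0,None)*f
        hole=None
        if w.sum()>0:
            ys,xs=np.nonzero(w);hw=w[ys,xs]
            hp=np.r_[(xs*hw).sum(),(ys*hw).sum()]/hw.sum()
            hole=onz(c,hp,z)[:2]*1000
            u=np.r_[np.cos(np.radians(yaw)),np.sin(np.radians(yaw))]
            if (hole-[cx,cy])@u<0: yaw+=180
        yaw=(yaw+180)%360-180
        res.append((np.r_[cx,cy],yaw,hole,max(a,b),min(a,b),ce[i],int(v)))
    return res
E
python3 - <<'E'
from h import *
np.set_printoptions(precision=1,suppress=True)
for n in("top","scene"):
    c=read_camera(n);print(n)
    for b in bars(c,thr=105 if n=="top" else 120):print(*b)
    g=c["img"].astype(int)
    # stand base: dark disk
    m=(g.max(2)<60).astype(np.uint8)
    k,l,st,ce=cv2.connectedComponentsWithStats(m)
    for i in range(1,k):
        if 300<st[i,4]<3000: print("dark",st[i],ce[i],1000*onz(c,ce[i],.012))
c=read_camera("top");a=cv2.resize(c["img"][185:285,110:440],None,fx=2.4,fy=2.4,interpolation=2)
d=read_camera("scene");b=cv2.resize(d["img"][110:220,85:415],None,fx=2.4,fy=2.4,interpolation=2)
cv2.imwrite("pics/z1.png",np.vstack([a,b])[:,:,::-1])
E
```

```text
top
[1218.3  614.6] 87.08451843261719 None 90.71088409423828 88.15664672851562 [70.5 14.8] 107
[1217.6  515.9] 88.95087432861328 None 90.58802032470703 88.47222137451172 [100.8  12.7] 107
[1213.5  317.3] 90.3813664317131 None 92.93335723876953 79.33670806884766 [163.   10.8] 109
[1210.6  218.5] 89.67839813232422 None 86.22953796386719 73.68547058105469 [194.2  10.4] 108
[1207.7  118.5] 87.3317642211914 None 90.5550308227539 66.50717163085938 [225.5   9.4] 108
[1202.3  -82.1] 88.09844207763672 None 91.08903503417969 59.52415084838867 [288.8   8. ] 109
[1199.1 -181.3] 87.45109558105469 None 88.11431121826172 55.773216247558594 [320.2   7.7] 108
[1198.3 -280.1] 87.51551818847656 None 90.94976806640625 48.7791862487793 [351.7   6.6] 108
[1193.5 -477.9] 87.64545440673828 None 90.76402282714844 41.74726867675781 [415.3   5.6] 108
[1191.1 -579. ] 87.71332550048828 None 89.21251678466797 38.24607849121094 [446.3   5.1] 107
[1218.3  715.1] 89.7332534790039 None 90.28840637207031 89.04544830322266 [39.8 15. ] 108
[1115.7  802.7] 4.062125205993652 None 91.73274230957031 71.32630920410156 [11.  
[... 987 characters left out ...]
625150680541992 [490.8 398.6] 131.36741638183594 37.61299514770508 [397.3 162.4] 145
[482.1 197.4] 165.33702850341797 [446.9 207.5] 132.04747009277344 38.172889709472656 [326.3 167.2] 145
[575.6  -7.3] -147.7635154724121 [544.3 -28.6] 131.5247802734375 38.30732727050781 [248.1 186.2] 146
[ 643.8 -141.2] 154.97415161132812 None 57.02687072753906 54.36688232421875 [189.7 200.3] 151
dark [  0   0  17  43 304] [ 4.9 26.8] [ -446.3 -1243.4    12. ]
dark [445   4  66  32 877] [478.   19.2] [-761.4 1023.5   12. ]
dark [   0   53   43   67 1089] [20.6 85. ] [  94.9 -873.7   12. ]
dark [238  71  65  31 853] [275.1  85. ] [31.6 43.8 12. ]
dark [  0  80  51  55 375] [ 26.3 109. ] [ 251.  -770.8   12. ]
```

View pics/z1.png

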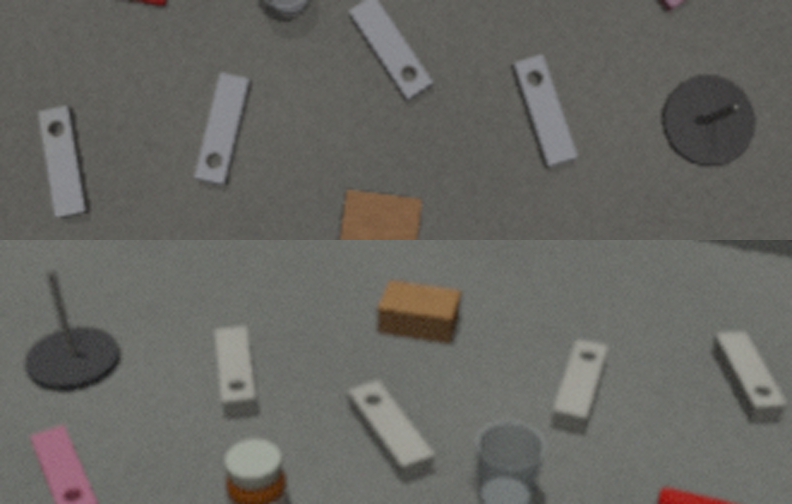

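The zoom agrees: each bar measures about 130×37 mm, with the hole about 40 mm from centre, in both views. Next I locate the stand.

```bash
python3 - <<'E'
from h import *
np.set_printoptions(precision=1,suppress=True)
T={}
for n,(x0,x1,y0,y1),z in(("top",(378,434,208,262),.012),("scene",(88,142,140,178),.012)):
    c=read_camera(n);g=cv2.GaussianBlur(c["img"].astype(np.float32).min(2),(3,3),0)[y0:y1,x0:x1]
    t,m=cv2.threshold(g.astype(np.uint8),0,255,cv2.THRESH_BINARY_INV+cv2.THRESH_OTSU)
    cs,_=cv2.findContours(m,cv2.RETR_EXTERNAL,cv2.CHAIN_APPROX_NONE)
    o=max(cs,key=cv2.contourArea)[:,0]+[x0,y0]
    P=np.array([onz(c,p,z)[:2] for p in o])*1000
    ctr,r=cv2.minEnclosingCircle(P.astype(np.float32))
    A=np.c_[2*P,np.ones(len(P))];s=np.linalg.lstsq(A,(P**2).sum(1),rcond=None)[0]
    print(n,t,len(o),"fit",s[:2],np.sqrt(s[2]+s[:2]@s[:2]),"encl",ctr,r); T[n]=c
a=ray(T["top"],(417,229.6));b=ray(T["scene"],(106.7,123.8))
s=np.linalg.lstsq(np.c_[a[1],-b[1]],b[0]-a[0],rcond=None)[0]
print("tip",1000*(a[0]+a[1]*s[0]),1000*(b[0]+b[1]*s[1]))
a=T["top"]["img"][205:265,375:437];b=T["scene"]["img"][115:180,84:146]
f=lambda i:cv2.resize(i,(400,390),interpolation=2)
cv2.imwrite("pics/st.png",np.hstack([f(a),f(b)])[:,:,::-1])
E
```

```text
top 76.0 110 fit [ 475.9 -386.7] 55.18531752115049 encl (475.52398681640625, -386.62481689453125) 57.11732482910156
scene 83.0 106 fit [ 478.5 -387.8] 61.08920878987655 encl (471.3541259765625, -396.7170104980469) 79.24528503417969
tip [ 476.7 -392.6  123.9] [ 475.3 -387.5  122.3]
```

View pics/st.png

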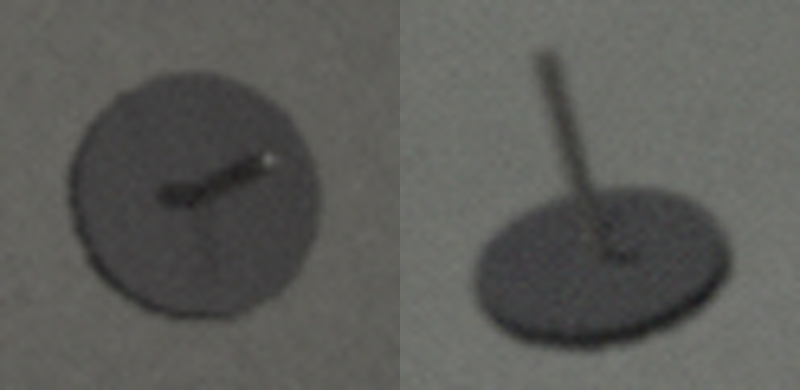

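```bash
cat >> h.py <<'E'
def plan(p,yaw,s=None):
    """shift (cm) and turn (deg) in tool axes from the present pose to TCP p (mm), tool x at yaw, pointing down"""
    from scipy.spatial.transform import Rotation as Ro
    s=s or read_state();R=np.array(s["eef_rot"]);y=np.radians(yaw)
    G=np.array([[np.cos(y),np.sin(y),0],[np.sin(y),-np.cos(y),0],[0,0,-1]])
    print("now",np.round(1000*s["position"],1),"yaw",round(np.degrees(np.arctan2(R[1,0],R[0,0])),1),
     "-> shift",np.round(R.T@(np.array(p)-1000*s["position"])/10,2),"rot",np.round(Ro.from_matrix(R.T@G).as_rotvec(degrees=True),1),"j7",round(s["joints"][6],0))
def gp(hole,yaw,back=52): return np.array(hole)-back*np.r_[np.cos(np.radians(yaw)),np.sin(np.radians(yaw))]
E
python3 - <<'E'
from h import *
c=read_camera("top");print(1000*onz(c,(416.5,229.3),.128));c=read_camera("scene");print(1000*onz(c,(106.5,123.7),.129))
print(gp((491,399.2),10.5))
plan([*gp((491,399.2),10.5),100],190.5)
E
```

```text
[ 477.04543397 -390.1553183   128.        ]
[ 484.42848788 -383.41895287  129.        ]
[439.87074481 389.72375267]
now [152.1 606.2 205.4] yaw 165.9 -> shift [-33.18 -13.99  10.54] rot [ -0.    0.  -24.6] j7 -3.0
```

```bash
python3 -m pendant '[{"translation":[-5,-2,1],"rotation":[0,0,-3],"gripper":1},{"translation":[-11,-4.5,3],"rotation":[0,0,-8],"gripper":1},{"translation":[-17,-7,5],"rotation":[0,0,-13],"gripper":1},{"translation":[-22.5,-9.5,7],"rotation":[0,0,-18],"gripper":1},{"translation":[-28,-11.8,9],"rotation":[0,0,-22],"gripper":1},{"translation":[-32,-13.5,10.5],"rotation":[0,0,-24.6],"gripper":1},{"translation":[-33.2,-14,10.5],"rotation":[0,0,-24.6],"gripper":1},{"translation":[-33.2,-14,10.5],"rotation":[0,0,-24.6],"gripper":1}]'; python3 -c "
from h import *
plan([439.9,389.7,4],190.5)"
```

```text
time: 1.5
position: [0.4403, 0.3895, 0.1006]
eef_rot: [[-0.983, -0.181, 0.0], [-0.181, 0.983, 0.0], [-0.0, 0.0, -1.0]]
ft_force: [-1.0, 0.7, 0.7]
grip_width: 0.999
gripper_force: 0.0
now [440.3 389.5 100.6] yaw -169.6 -> shift [0.04 0.03 9.66] rot [ 0.   0.  -0.1] j7 56.0
```

Accurate motion. Descend and grip bar A.

```bash
python3 -m pendant '[{"translation":[0,0,3],"rotation":[0,0,0],"gripper":1},{"translation":[0,0,6],"rotation":[0,0,0],"gripper":1},{"translation":[0,0,8.5],"rotation":[0,0,0],"gripper":0.2},{"translation":[0,0,9.6],"rotation":[0,0,0],"gripper":-0.1},{"translation":[0,0,9.6],"rotation":[0,0,0],"gripper":-1},{"translation":[0,0,9.6],"rotation":[0,0,0],"gripper":-1},{"translation":[0,0,9.6],"rotation":[0,0,0],"gripper":-1},{"translation":[0,0,9.6],"rotation":[0,0,0],"gripper":-1}]'
```

```text
time: 2.5
position: [0.4402, 0.3898, 0.005]
eef_rot: [[-0.983, -0.182, 0.001], [-0.182, 0.983, 0.0], [-0.001, 0.0, -1.0]]
ft_force: [-0.3, -0.7, 0.7]
grip_width: 0.398
gripper_force: 0.0
```

```bash
python3 -m pendant '[{"translation":[0,0,0],"rotation":[0,0,0],"gripper":-1},{"translation":[0,0,0],"rotation":[0,0,0],"gripper":-1},{"translation":[0,0,0],"rotation":[0,0,0],"gripper":-1},{"translation":[0.6,0,0],"rotation":[0,0,0],"gripper":-1},{"translation":[1.2,0,0],"rotation":[0,0,0],"gripper":-1},{"translation":[1.8,0,0],"rotation":[0,0,0],"gripper":-1},{"translation":[2.4,0,0],"rotation":[0,0,0],"gripper":-1},{"translation":[3,0,0],"rotation":[0,0,0],"gripper":-1}]'; python3 -m pendant '[{"translation":[0.6,0,0],"rotation":[0,0,0],"gripper":-1},{"translation":[1.2,0,0],"rotation":[0,0,0],"gripper":-1},{"translation":[1.8,0,0],"rotation":[0,0,0],"gripper":-1},{"translation":[2.4,0,0],"rotation":[0,0,0],"gripper":-1},{"translation":[3,0,0],"rotation":[0,0,0],"gripper":-1},{"translation":[3.6,0,0],"rotation":[0,0,0],"gripper":-1},{"translation":[4.2,0,0],"rotation":[0,0,0],"gripper":-1},{"translation":[4.8,0,0],"rotation":[0,0,0],"gripper":-1}]'
```

```text
time: 3.5
position: [0.411, 0.3844, 0.0049]
eef_rot: [[-0.983, -0.182, 0.002], [-0.182, 0.983, 0.001], [-0.002, 0.001, -1.0]]
ft_force: [5.5, 1.1, 3.0]
grip_width: 0.38
gripper_force: 30.0
time: 4.5
position: [0.3638, 0.3757, 0.0049]
eef_rot: [[-0.983, -0.182, 0.002], [-0.182, 0.983, 0.001], [-0.002, 0.001, -1.0]]
ft_force: [4.8, 1.2, 2.6]
grip_width: 0.383
gripper_force: 30.0
```

Bar A drags at about 5 N under a load of about 6.3 N, so it grips. Release it and go to bar B.

```bash
python3 -m pendant '[{"translation":[0,0,0],"rotation":[0,0,0],"gripper":-1},{"translation":[0,0,0],"rotation":[0,0,0],"gripper":0},{"translation":[0,0,0],"rotation":[0,0,0],"gripper":0.3},{"translation":[0,0,0],"rotation":[0,0,0],"gripper":0.8},{"translation":[0,0,-1],"rotation":[0,0,0],"gripper":1},{"translation":[0,0,-4],"rotation":[0,0,0],"gripper":1},{"translation":[0,0,-7],"rotation":[0,0,0],"gripper":1},{"translation":[0,0,-9],"rotation":[0,0,0],"gripper":1}]'; python3 -c "
from h import *
p=gp((447,208),165.6);print(p);plan([*p,90],165.6)"
```

```text
time: 5.5
position: [0.3636, 0.3757, 0.0965]
eef_rot: [[-0.983, -0.182, 0.001], [-0.182, 0.983, 0.001], [-0.001, 0.001, -1.0]]
ft_force: [-0.2, -1.1, -0.8]
grip_width: 0.995
gripper_force: 0.0
[497.36632438 195.06812587]
now [363.6 375.7  96.5] yaw -169.5 -> shift [ -9.85 -20.2    0.64] rot [ 0.1  0.1 24.9] j7 52.0
```

```bash
python3 -m pendant '[{"translation":[-2,-4,0],"rotation":[0,0,4],"gripper":1},{"translation":[-4.5,-9,0],"rotation":[0,0,11],"gripper":1},{"translation":[-7,-14,0],"rotation":[0,0,18],"gripper":1},{"translation":[-9,-18.5,0],"rotation":[0,0,23],"gripper":1},{"translation":[-9.85,-20.2,1],"rotation":[0,0,24.9],"gripper":1},{"translation":[-9.85,-20.2,3],"rotation":[0,0,24.9],"gripper":0.7},{"translation":[-9.85,-20.2,4],"rotation":[0,0,24.9],"gripper":0.4},{"translation":[-9.85,-20.2,4],"rotation":[0,0,24.9],"gripper":0.2}]'; python3 -c "
from h import *
p=gp((447,208),165.6);print(p);plan([*p,4],165.6)"
```

```text
time: 6.5
position: [0.4964, 0.1952, 0.0541]
eef_rot: [[-0.969, 0.247, -0.001], [0.247, 0.969, -0.0], [0.001, -0.001, -1.0]]
ft_force: [-0.1, 1.0, 1.2]
grip_width: 0.716
gripper_force: 0.0
[497.36632438 195.06812587]
now [496.4 195.2  54.1] yaw 165.7 -> shift [-0.1   0.01  5.01] rot [-0.  -0.1  0.1] j7 57.0
```

```bash
python3 -m pendant '[{"translation":[0,0,3],"rotation":[0,0,0],"gripper":0.2},{"translation":[-0.1,0,4.9],"rotation":[0,0,0],"gripper":0},{"translation":[-0.1,0,4.9],"rotation":[0,0,0],"gripper":-1},{"translation":[-0.1,0,4.9],"rotation":[0,0,0],"gripper":-1},{"translation":[-0.1,0,4.9],"rotation":[0,0,0],"gripper":-1},{"translation":[-0.1,0,4.9],"rotation":[0,0,0],"gripper":-1},{"translation":[-0.1,0,4.9],"rotation":[0,0,0],"gripper":-1},{"translation":[-0.1,0,4.9],"rotation":[0,0,0],"gripper":-1}]'; python3 -m pendant '[{"translation":[0.6,0,0],"rotation":[0,0,0],"gripper":-1},{"translation":[1.2,0,0],"rotation":[0,0,0],"gripper":-1},{"translation":[1.8,0,0],"rotation":[0,0,0],"gripper":-1},{"translation":[2.4,0,0],"rotation":[0,0,0],"gripper":-1},{"translation":[3,0,0],"rotation":[0,0,0],"gripper":-1},{"translation":[3.6,0,0],"rotation":[0,0,0],"gripper":-1},{"translation":[4.2,0,0],"rotation":[0,0,0],"gripper":-1},{"translation":[4.8,0,0],"rotation":[0,0,0],"gripper":-1}]'; python3 -m pendant '[{"translation":[0.6,0,0],"rotation":[0,0,0],"gripper":-1},{"translation":[1.2,0,0],"rotation":[0,0,0],"gripper":-1},{"translation":[1.8,0,0],"rotation":[0,0,0],"gripper":-1},{"translation":[2.4,0,0],"rotation":[0,0,0],"gripper":-1},{"translation":[2.4,0,0],"rotation":[0,0,0],"gripper":-1},{"translation":[2.4,0,0],"rotation":[0,0,0],"gripper":-1},{"translation":[2.4,0,0],"rotation":[0,0,0],"gripper":-1},{"translation":[2.4,0,0],"rotation":[0,0,0],"gripper":-1}]'
```

```text
time: 7.5
position: [0.4981, 0.1945, 0.0056]
eef_rot: [[-0.969, 0.248, 0.0], [0.248, 0.969, 0.0], [-0.0, 0.0, -1.0]]
ft_force: [-0.2, 0.9, -0.8]
grip_width: 0.381
gripper_force: 30.0
time: 8.5
position: [0.4514, 0.2065, 0.0056]
eef_rot: [[-0.969, 0.248, 0.0], [0.248, 0.969, 0.0], [-0.0, 0.0, -1.0]]
ft_force: [3.4, -1.5, 4.0]
grip_width: 0.378
gripper_force: 30.0
time: 9.5
position: [0.4274, 0.2127, 0.0055]
eef_rot: [[-0.969, 0.248, -0.001], [0.248, 0.969, -0.0], [0.001, -0.0, -1.0]]
ft_force: [-2.2, 1.8, 10.9]
grip_width: 0.384
gripper_force: 30.0
```

```bash
python3 -m pendant '[{"translation":[-0.3,0,-0.05],"rotation":[0,0,0],"gripper":-1},{"translation":[-0.9,0,-0.05],"rotation":[0,0,0],"gripper":-1},{"translation":[-1.5,0,-0.05],"rotation":[0,0,0],"gripper":-1},{"translation":[-2.1,0,-0.05],"rotation":[0,0,0],"gripper":-1},{"translation":[-2.7,0,-0.05],"rotation":[0,0,0],"gripper":-1},{"translation":[-3.3,0,-0.05],"rotation":[0,0,0],"gripper":-1},{"translation":[-3.9,0,-0.05],"rotation":[0,0,0],"gripper":-1},{"translation":[-4.5,0,-0.05],"rotation":[0,0,0],"gripper":-1}]';  python3 -m pendant '[{"translation":[-0.6,0,0],"rotation":[0,0,0],"gripper":-1},{"translation":[-1.2,0,0],"rotation":[0,0,0],"gripper":-1},{"translation":[-1.8,0,0],"rotation":[0,0,0],"gripper":-1},{"translation":[-2.4,0,0],"rotation":[0,0,0],"gripper":-1},{"translation":[-3,0,0],"rotation":[0,0,0],"gripper":-1},{"translation":[-3.6,0,0],"rotation":[0,0,0],"gripper":-1},{"translation":[-4.2,0,0],"rotation":[0,0,0],"gripper":-1},{"translation":[-4.8,0,0],"rotation":[0,0,0],"gripper":-1}]'
```

```text
time: 10.5
position: [0.4722, 0.2011, 0.0059]
eef_rot: [[-0.969, 0.248, -0.0], [0.248, 0.969, -0.0], [-0.0, -0.0, -1.0]]
ft_force: [-0.6, 0.5, -3.7]
grip_width: 0.38
gripper_force: 30.0
time: 11.5
position: [0.5187, 0.1891, 0.0059]
eef_rot: [[-0.969, 0.248, -0.0], [0.248, 0.969, -0.0], [-0.0, -0.0, -1.0]]
ft_force: [0.1, -0.2, -4.1]
grip_width: 0.377
gripper_force: 30.0
```

Raising by 0.5 mm took the whole weight (Fz ≈ −4), so that drag tells nothing. Lower it and drag back under a known load.

```bash
python3 -m pendant '[{"translation":[0,0,0.04],"rotation":[0,0,0],"gripper":-1},{"translation":[0.6,0,0.04],"rotation":[0,0,0],"gripper":-1},{"translation":[1.2,0,0.04],"rotation":[0,0,0],"gripper":-1},{"translation":[1.8,0,0.04],"rotation":[0,0,0],"gripper":-1},{"translation":[2.4,0,0.04],"rotation":[0,0,0],"gripper":-1},{"translation":[3,0,0.04],"rotation":[0,0,0],"gripper":-1},{"translation":[3.6,0,0.04],"rotation":[0,0,0],"gripper":-1},{"translation":[4.2,0,0.04],"rotation":[0,0,0],"gripper":-1}]';  python3 -m pendant '[{"translation":[0.6,0,0.02],"rotation":[0,0,0],"gripper":-1},{"translation":[1.2,0,0.02],"rotation":[0,0,0],"gripper":-1},{"translation":[1.8,0,0.02],"rotation":[0,0,0],"gripper":-1},{"translation":[2.4,0,0.02],"rotation":[0,0,0],"gripper":-1},{"translation":[3,0,0.02],"rotation":[0,0,0],"gripper":-1},{"translation":[3.6,0,0.02],"rotation":[0,0,0],"gripper":-1},{"translation":[4.2,0,0.02],"rotation":[0,0,0],"gripper":-1},{"translation":[4.8,0,0.02],"rotation":[0,0,0],"gripper":-1}]'
```

```text
time: 12.5
position: [0.4774, 0.1998, 0.0056]
eef_rot: [[-0.969, 0.248, 0.0], [0.248, 0.969, -0.0], [-0.0, 0.0, -1.0]]
ft_force: [0.5, -0.1, -0.9]
grip_width: 0.381
gripper_force: 30.0
time: 13.5
position: [0.4312, 0.2118, 0.0056]
eef_rot: [[-0.969, 0.248, 0.001], [0.248, 0.969, 0.0], [-0.001, 0.0, -1.0]]
ft_force: [3.2, -1.4, 5.7]
grip_width: 0.382
gripper_force: 30.0
```

```bash
python3 -m pendant '[{"translation":[-0.6,0,0],"rotation":[0,0,0],"gripper":-1},{"translation":[-1.2,0,0],"rotation":[0,0,0],"gripper":-1},{"translation":[-1.8,0,0],"rotation":[0,0,0],"gripper":-1},{"translation":[-2.4,0,0],"rotation":[0,0,0],"gripper":-1},{"translation":[-3,0,0],"rotation":[0,0,0],"gripper":-1},{"translation":[-3.6,0,0],"rotation":[0,0,0],"gripper":-1},{"translation":[-4.2,0,0],"rotation":[0,0,0],"gripper":-1},{"translation":[-4.8,0,0],"rotation":[0,0,0],"gripper":-1}]';  python3 -m pendant '[{"translation":[-0.6,0,0.02],"rotation":[0,0,0],"gripper":-1},{"translation":[-1.2,0,0.02],"rotation":[0,0,0],"gripper":-1},{"translation":[-1.8,0,0.02],"rotation":[0,0,0],"gripper":-1},{"translation":[-2.4,0,0.02],"rotation":[0,0,0],"gripper":-1},{"translation":[-3,0,0.02],"rotation":[0,0,0],"gripper":-1},{"translation":[-3.6,0,0.02],"rotation":[0,0,0],"gripper":-1},{"translation":[-4.2,0,0.02],"rotation":[0,0,0],"gripper":-1},{"translation":[-4.8,0,0.02],"rotation":[0,0,0],"gripper":-1}]'
```

```text
time: 14.5
position: [0.4768, 0.2003, 0.0056]
eef_rot: [[-0.969, 0.248, -0.001], [0.248, 0.969, 0.0], [0.001, -0.0, -1.0]]
ft_force: [-5.1, 1.5, 14.4]
grip_width: 0.385
gripper_force: 30.0
time: 15.5
position: [0.5233, 0.1885, 0.0055]
eef_rot: [[-0.969, 0.248, -0.001], [0.248, 0.969, 0.001], [0.002, 0.0, -1.0]]
ft_force: [-6.4, 1.1, 16.5]
grip_width: 0.384
gripper_force: 30.0
```

Bar B's ratio (about 0.33) lies between the two values, but well below A's 0.8. I leave it flat and compare it with C.

```bash
python3 -m pendant '[{"translation":[0,0,-0.03],"rotation":[0,0,0],"gripper":-1},{"translation":[0,0,-0.03],"rotation":[0,0,0],"gripper":0},{"translation":[0,0,-0.03],"rotation":[0,0,0],"gripper":0.3},{"translation":[0,0,0],"rotation":[0,0,0],"gripper":0.8},{"translation":[0,0,-1],"rotation":[0,0,0],"gripper":1},{"translation":[0,0,-4],"rotation":[0,0,0],"gripper":1},{"translation":[0,0,-7],"rotation":[0,0,0],"gripper":1},{"translation":[0,0,-9],"rotation":[0,0,0],"gripper":1}]'; python3 -c "
from h import *
s=read_state()
np.set_printoptions(precision=1,suppress=True)
for b in bars(read_camera('top')):
  if b[2] is not None: print(*b)
p=gp((544.8,-29),-148.2);print(p);plan([*p,90],-148.2);print(s['joints'],s['ft_force'])"
```

```text
time: 16.5
position: [0.5246, 0.1879, 0.0972]
eef_rot: [[-0.969, 0.249, 0.001], [0.249, 0.969, 0.001], [-0.001, 0.001, -1.0]]
ft_force: [-0.5, -0.6, 0.1]
grip_width: 0.999
gripper_force: 0.0
[579.7  -8.2] -148.5056324005127 [545.  -29.2] 131.03125 38.142784118652344 [272.  202.9] 145
[ 495.9 -191.6] 15.485783576965332 [ 533.8 -181. ] 131.07586669921875 38.037105560302734 [337.4 230.7] 145
[375.2 378.6] 10.44105052947998 [414.1 385.8] 130.4891815185547 37.232826232910156 [139.2 279.4] 144
[589.   -1.6]
now [525.5 188.2  99.3] yaw 165.6 -> shift [-10.9 -16.8   0.9] rot [  0.1   0.2 -46.2] j7 58.0
[-31.2  24.7  10.3 108.   -5.8  47.7  57.8] [-0.5 -0.6  0.1]
```

```bash
python3 -m pendant '[{"translation":[-1.5,-2,0],"rotation":[0,0,-5],"gripper":1},{"translation":[-3.5,-5,0],"rotation":[0,0,-13],"gripper":1},{"translation":[-5.5,-8.5,0],"rotation":[0,0,-22],"gripper":1},{"translation":[-7.5,-12,0],"rotation":[0,0,-32],"gripper":1},{"translation":[-9.5,-15,0],"rotation":[0,0,-41],"gripper":1},{"translation":[-10.9,-16.8,1],"rotation":[0,0,-46.2],"gripper":0.8},{"translation":[-10.9,-16.8,3],"rotation":[0,0,-46.2],"gripper":0.5},{"translation":[-10.9,-16.8,4],"rotation":[0,0,-46.2],"gripper":0.2}]'; python3 -c "
from h import *
plan([589,-1.6,5],-148.2)"
```

```text
time: 17.55
position: [0.5875, -0.0022, 0.0544]
eef_rot: [[-0.85, -0.527, -0.001], [-0.527, 0.85, -0.0], [0.001, 0.0, -1.0]]
ft_force: [0.2, -0.4, 0.6]
grip_width: 0.729
gripper_force: 0.0
now [587.5  -2.2  54.4] yaw -148.2 -> shift [-0.16 -0.02  4.94] rot [ 0.  -0.1 -0. ] j7 120.0
```

```bash
python3 -m pendant '[{"translation":[0,0,3],"rotation":[0,0,0],"gripper":0.2},{"translation":[-0.1,0,4.9],"rotation":[0,0,0],"gripper":0},{"translation":[-0.1,0,4.9],"rotation":[0,0,0],"gripper":-1},{"translation":[-0.1,0,4.9],"rotation":[0,0,0],"gripper":-1},{"translation":[-0.1,0,4.9],"rotation":[0,0,0],"gripper":-1},{"translation":[-0.1,0,4.9],"rotation":[0,0,0],"gripper":-1},{"translation":[-0.1,0,4.9],"rotation":[0,0,0],"gripper":-1},{"translation":[-0.1,0,4.9],"rotation":[0,0,0],"gripper":-1}]'; python3 -m pendant '[{"translation":[0.6,0,0],"rotation":[0,0,0],"gripper":-1},{"translation":[1.2,0,0],"rotation":[0,0,0],"gripper":-1},{"translation":[1.8,0,0],"rotation":[0,0,0],"gripper":-1},{"translation":[2.4,0,0],"rotation":[0,0,0],"gripper":-1},{"translation":[3,0,0],"rotation":[0,0,0],"gripper":-1},{"translation":[3.6,0,0],"rotation":[0,0,0],"gripper":-1},{"translation":[4.2,0,0],"rotation":[0,0,0],"gripper":-1},{"translation":[4.8,0,0],"rotation":[0,0,0],"gripper":-1}]'; python3 -m pendant '[{"translation":[0.6,0,0.02],"rotation":[0,0,0],"gripper":-1},{"translation":[1.2,0,0.02],"rotation":[0,0,0],"gripper":-1},{"translation":[1.8,0,0.02],"rotation":[0,0,0],"gripper":-1},{"translation":[2.4,0,0.02],"rotation":[0,0,0],"gripper":-1},{"translation":[3,0,0.02],"rotation":[0,0,0],"gripper":-1},{"translation":[3.6,0,0.02],"rotation":[0,0,0],"gripper":-1},{"translation":[4.2,0,0.02],"rotation":[0,0,0],"gripper":-1},{"translation":[4.8,0,0.02],"rotation":[0,0,0],"gripper":-1}]'
```

```text
time: 18.55
position: [0.589, -0.0015, 0.0063]
eef_rot: [[-0.85, -0.527, 0.0], [-0.527, 0.85, -0.0], [-0.0, -0.0, -1.0]]
ft_force: [0.6, 0.0, -4.2]
grip_width: 0.378
gripper_force: 30.0
time: 19.55
position: [0.5479, -0.027, 0.0063]
eef_rot: [[-0.85, -0.527, 0.0], [-0.527, 0.85, -0.0], [-0.0, -0.0, -1.0]]
ft_force: [2.3, 1.7, -1.6]
grip_width: 0.384
gripper_force: 30.0
time: 20.55
position: [0.5074, -0.0522, 0.0062]
eef_rot: [[-0.85, -0.527, 0.001], [-0.527, 0.85, -0.0], [-0.001, -0.0, -1.0]]
ft_force: [4.2, 1.7, 1.3]
grip_width: 0.382
gripper_force: 30.0
```

Bar C pulls about 0.9 to 1.2 of its load, so it grips. Now D.

```bash
python3 -m pendant '[{"translation":[0,0,0],"rotation":[0,0,0],"gripper":-1},{"translation":[0,0,0],"rotation":[0,0,0],"gripper":0},{"translation":[0,0,0],"rotation":[0,0,0],"gripper":0.3},{"translation":[0,0,0],"rotation":[0,0,0],"gripper":0.8},{"translation":[0,0,-1],"rotation":[0,0,0],"gripper":1},{"translation":[0,0,-4],"rotation":[0,0,0],"gripper":1},{"translation":[0,0,-6],"rotation":[0,0,0],"gripper":1},{"translation":[0,0,-7],"rotation":[0,0,0],"gripper":1}]'; python3 -c "
from h import *
read_camera('top')
p=gp((533.9,-180.7),15.4);print(p);plan([*p,70],195.4)"
```

```text
time: 21.55
position: [0.5077, -0.0521, 0.0774]
eef_rot: [[-0.85, -0.527, 0.002], [-0.527, 0.85, -0.0], [-0.001, -0.001, -1.0]]
ft_force: [0.0, -0.1, 0.3]
grip_width: 1.0
gripper_force: 0.0
[ 483.76703898 -194.50891811]
now [508.1 -52.2  78. ] yaw -148.2 -> shift [  9.57 -10.81   0.8 ] rot [-0.1  0.1 16.4] j7 125.0
```

```bash
python3 -m pendant '[{"translation":[2,-2,0],"rotation":[0,0,3],"gripper":1},{"translation":[5,-5.5,0],"rotation":[0,0,8],"gripper":1},{"translation":[8,-9,0],"rotation":[0,0,13],"gripper":1},{"translation":[9.57,-10.8,0.5],"rotation":[0,0,16.4],"gripper":1},{"translation":[9.57,-10.8,1.5],"rotation":[0,0,16.4],"gripper":0.8},{"translation":[9.57,-10.8,3],"rotation":[0,0,16.4],"gripper":0.5},{"translation":[9.57,-10.8,3],"rotation":[0,0,16.4],"gripper":0.2},{"translation":[9.57,-10.8,3],"rotation":[0,0,16.4],"gripper":0.2}]'; python3 -c "
from h import *
plan([483.8,-194.5,5],195.4)"
```

```text
time: 22.6
position: [0.4831, -0.1936, 0.0459]
eef_rot: [[-0.964, -0.267, -0.0], [-0.267, 0.964, 0.0], [0.0, 0.0, -1.0]]
ft_force: [-0.6, 0.8, 0.5]
grip_width: 0.623
gripper_force: 0.0
now [ 483.1 -193.6   45.9] yaw -164.5 -> shift [-0.04 -0.11  4.09] rot [ 0.  -0.   0.1] j7 129.0
```

```bash
python3 -m pendant '[{"translation":[0,-0.1,2.5],"rotation":[0,0,0],"gripper":0.2},{"translation":[0,-0.1,4.1],"rotation":[0,0,0],"gripper":0},{"translation":[0,-0.1,4.1],"rotation":[0,0,0],"gripper":-1},{"translation":[0,-0.1,4.1],"rotation":[0,0,0],"gripper":-1},{"translation":[0,-0.1,4.1],"rotation":[0,0,0],"gripper":-1},{"translation":[0,-0.1,4.1],"rotation":[0,0,0],"gripper":-1},{"translation":[0,-0.1,4.1],"rotation":[0,0,0],"gripper":-1},{"translation":[0,-0.1,4.1],"rotation":[0,0,0],"gripper":-1}]'; python3 -m pendant '[{"translation":[0.6,0,0],"rotation":[0,0,0],"gripper":-1},{"translation":[1.2,0,0],"rotation":[0,0,0],"gripper":-1},{"translation":[1.8,0,0],"rotation":[0,0,0],"gripper":-1},{"translation":[2.4,0,0],"rotation":[0,0,0],"gripper":-1},{"translation":[3,0,0],"rotation":[0,0,0],"gripper":-1},{"translation":[3.6,0,0],"rotation":[0,0,0],"gripper":-1},{"translation":[4.2,0,0],"rotation":[0,0,0],"gripper":-1},{"translation":[4.8,0,0],"rotation":[0,0,0],"gripper":-1}]'; python3 -m pendant '[{"translation":[0.6,0,0.02],"rotation":[0,0,0],"gripper":-1},{"translation":[1.2,0,0.02],"rotation":[0,0,0],"gripper":-1},{"translation":[1.8,0,0.02],"rotation":[0,0,0],"gripper":-1},{"translation":[2.4,0,0.02],"rotation":[0,0,0],"gripper":-1},{"translation":[3,0,0.02],"rotation":[0,0,0],"gripper":-1},{"translation":[3.6,0,0.02],"rotation":[0,0,0],"gripper":-1},{"translation":[4.2,0,0.02],"rotation":[0,0,0],"gripper":-1},{"translation":[4.8,0,0.02],"rotation":[0,0,0],"gripper":-1}]'
```

```text
time: 23.6
position: [0.4832, -0.1953, 0.0051]
eef_rot: [[-0.964, -0.266, 0.0], [-0.266, 0.964, -0.0], [-0.0, -0.0, -1.0]]
ft_force: [-0.4, 0.2, -4.3]
grip_width: 0.38
gripper_force: 30.0
time: 24.6
position: [0.4365, -0.2082, 0.005]
eef_rot: [[-0.964, -0.266, 0.0], [-0.266, 0.964, -0.0], [0.0, -0.0, -1.0]]
ft_force: [-0.5, -0.4, -3.4]
grip_width: 0.382
gripper_force: 30.0
time: 25.6
position: [0.3906, -0.221, 0.005]
eef_rot: [[-0.964, -0.266, 0.001], [-0.266, 0.964, -0.0], [-0.0, -0.0, -1.0]]
ft_force: [2.7, 0.3, 5.4]
grip_width: 0.382
gripper_force: 30.0
```

D's ratio is about 0.29 under load, like B and well below A and C, so B and D are the slick ones. Lift D and carry it to the stand.

```bash
python3 -c "
from h import *
plan([423.8,-387.5,150],180)"
python3 -m pendant '[{"translation":[0,0,-2],"rotation":[0,0,0],"gripper":-1},{"translation":[0,0,-5],"rotation":[0,0,0],"gripper":-1},{"translation":[0,0,-8.5],"rotation":[0,0,0],"gripper":-1},{"translation":[0,0,-12],"rotation":[0,0,0],"gripper":-1},{"translation":[0,0,-14],"rotation":[0,0,0],"gripper":-1},{"translation":[0,0,-15],"rotation":[0,0,0],"gripper":-1},{"translation":[0,0,-15],"rotation":[0,0,0],"gripper":-1},{"translation":[0,0,-15],"rotation":[0,0,0],"gripper":-1}]'; python3 -c "
from h import *
plan([423.8,-387.5,152],180)"
```

```text
now [ 390.6 -221.     5. ] yaw -164.6 -> shift [  1.22 -16.94 -14.5 ] rot [-0.   0.  15.4] j7 137.0
time: 26.6
position: [0.39, -0.2206, 0.1538]
eef_rot: [[-0.964, -0.266, -0.002], [-0.266, 0.964, 0.0], [0.001, 0.001, -1.0]]
ft_force: [-0.1, 0.7, -3.1]
grip_width: 0.381
gripper_force: 30.0
now [ 390.  -220.6  153.8] yaw -164.6 -> shift [  1.18 -16.99   0.17] rot [ 0.  -0.1 15.4] j7 133.0
```

```bash

python3 -m pendant '[{"translation":[0.1,-1.5,0],"rotation":[0,0,1.5],"gripper":-1},{"translation":[0.4,-5,0],"rotation":[0,0,4.5],"gripper":-1},{"translation":[0.7,-9,0],"rotation":[0,0,8],"gripper":-1},{"translation":[0.9,-13,0],"rotation":[0,0,11.5],"gripper":-1},{"translation":[1.1,-16,0],"rotation":[0,0,14.5],"gripper":-1},{"translation":[1.2,-17,0],"rotation":[0,0,15.4],"gripper":-1},{"translation":[1.2,-17,0],"rotation":[0,0,15.4],"gripper":-1},{"translation":[1.2,-17,0],"rotation":[0,0,15.4],"gripper":-1}]'; python3 - <<'E'
from h import *
np.set_printoptions(precision=1,suppress=True)
c=read_camera("top");d=read_camera("scene");s=read_state();z=1000*s["position"][2]
for k in(c,d):
  for b in bars(k,z=z/1000-.005+.027): print(*b)
plan([423.8,-387.5,152],180)
f=lambda i:cv2.resize(i,(400,400),interpolation=2)
print(proj(c,np.array([.4765,-.3875,.13])),proj(d,np.array([.4765,-.3875,.13])))
cv2.imwrite("pics/p1.png",np.hstack([f(c["img"][190:290,360:460]),f(d["img"][70:190,50:170])])[:,:,::-1])
E
```

```text
time: 27.6
position: [0.4242, -0.3871, 0.1546]
eef_rot: [[-1.0, -0.001, -0.0], [-0.001, 1.0, 0.001], [0.0, 0.001, -1.0]]
ft_force: [-0.1, -0.1, -4.2]
grip_width: 0.379
gripper_force: 30.0
[1123.9  549.5] 2.6065480709075928 None 80.4622573852539 78.0656967163086 [70.3 14.6] 112
[1122.6  460. ] 88.3622817993164 None 82.58830261230469 79.36077880859375 [101.   12.7] 113
[1117.8  282.3] 87.2244873046875 None 81.75155639648438 69.13831329345703 [163.1  10.7] 114
[1116.3  192. ] 89.65190124511719 None 80.1131591796875 66.5534439086914 [194.   10.3] 113
[1113.3  103.9] 88.92190551757812 None 79.79585266113281 62.83680725097656 [225.6   9.3] 113
[1108.7  -74.2] 87.4429931640625 None 79.23367309570312 53.11897659301758 [288.8   8.1] 114
[1107.8 -163.3] 87.44910430908203 None 81.74700164794922 46.82957458496094 [320.2   7.5] 113
[1105.4 -252.9] 87.51548767089844 None 81.32518005371094 43.66283416748047 [351.6   6.7] 113
[1101.1 -430.9] 87.64897918701172 None 83.00498962402344 37.368839263916016 [415.3   5.7] 113
[1099.  -519.8] 87.7132797241211 None 81.39280700683594 34.23588562011719 [446.5  
[... 1724 characters left out ...]
231.2 163.7] 146
[ 742.7 -199.2] 120.57891845703125 None 200.04428100585938 105.4358139038086 [148.9 175.9] 112
[717.3 496.3] 95.41056299209595 None 148.29673767089844 96.03528594970703 [486.1 190.9] 112
[777.3 -96.5] -158.4746379852295 [757.1 -89.6] 77.06119537353516 68.39015197753906 [191.7 196.6] 136
[848.4  -4.3] 14.511626243591309 None 143.234130859375 109.61911010742188 [236.4 227.1] 112
[ 872.3 -378.9] 25.06218719482422 None 108.79309844970703 71.40361022949219 [ 39.7 220.2] 112
[822.1 349.5] 70.01661682128906 None 89.16061401367188 53.70421600341797 [425.6 228.6] 113
now [ 424.4 -387.1  154.9] yaw -179.9 -> shift [ 0.1 -0.   0.3] rot [0.  0.  0.1] j7 136.0
[415.7 229.4] [105.9 121.6]
```

View pics/p1.png

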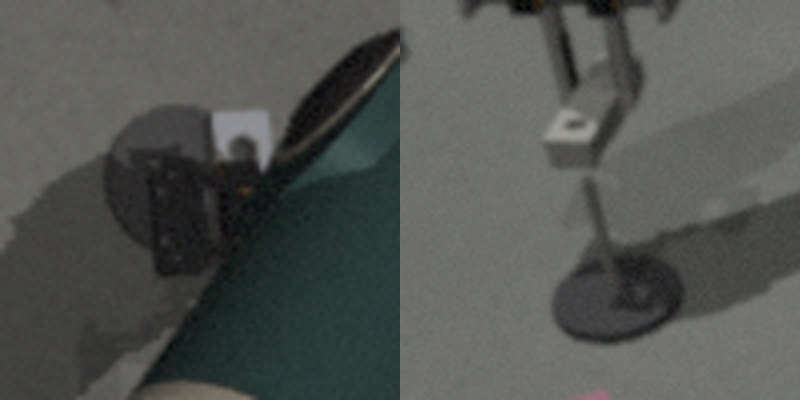

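The hole shows at about (420.8,227) in the top view and (102.2,107.2) in the scene view. I compare its position with the rod.

```bash
python3 - <<'E'
from h import *
np.set_printoptions(precision=1,suppress=True)
c=read_camera("top");d=read_camera("scene")
print(1000*onz(c,(420.75,227),.177),1000*onz(d,(102.2,107.2),.177))
a=ray(c,(420.75,227));b=ray(d,(102.2,107.2))
s=np.linalg.lstsq(np.c_[a[1],-b[1]],b[0]-a[0],rcond=None)[0]
print("hole",1000*(a[0]+a[1]*s[0]),1000*(b[0]+b[1]*s[1]))
E
```

```text
[ 476.5 -387.9  177. ] [ 481.1 -385.6  177. ]
hole [ 476.9 -388.6  174.4] [ 476.6 -387.8  174.1]
```

```bash

python3 -m pendant '[{"translation":[0.05,0,1],"rotation":[0,0,0],"gripper":-1},{"translation":[0.05,0,2.5],"rotation":[0,0,0],"gripper":-1},{"translation":[0.05,0,4],"rotation":[0,0,0],"gripper":-1},{"translation":[0.05,0,5.5],"rotation":[0,0,0],"gripper":-1},{"translation":[0.05,0,7],"rotation":[0,0,0],"gripper":-1},{"translation":[0.05,0,8.5],"rotation":[0,0,0],"gripper":-1},{"translation":[0.05,0,9.5],"rotation":[0,0,0],"gripper":-1},{"translation":[0.05,0,9.5],"rotation":[0,0,0],"gripper":-1}]'; python3 -c "
from h import *
plan([424,-387.3,17],180)"
```

```text
time: 28.8
position: [0.4235, -0.3877, 0.0591]
eef_rot: [[-1.0, -0.0, -0.001], [-0.0, 1.0, 0.001], [0.001, 0.001, -1.0]]
ft_force: [-0.1, 0.5, -3.8]
grip_width: 0.38
gripper_force: 30.0
now [ 423.5 -387.7   59.1] yaw -180.0 -> shift [-0.05  0.04  4.21] rot [ 0. -0.  0.] j7 138.0
```

On the rod with no side force. I lower to 2 mm above contact, then touch down.

```bash

python3 -m pendant '[{"translation":[0,0,1],"rotation":[0,0,0],"gripper":-1},{"translation":[0,0,2],"rotation":[0,0,0],"gripper":-1},{"translation":[0,0,3],"rotation":[0,0,0],"gripper":-1},{"translation":[0,0,3.6],"rotation":[0,0,0],"gripper":-1},{"translation":[0,0,3.9],"rotation":[0,0,0],"gripper":-1},{"translation":[0,0,4.1],"rotation":[0,0,0],"gripper":-1},{"translation":[0,0,4.15],"rotation":[0,0,0],"gripper":-1},{"translation":[0,0,4.15],"rotation":[0,0,0],"gripper":-1}]'
```

```text
time: 29.8
position: [0.4239, -0.388, 0.0185]
eef_rot: [[-1.0, -0.0, 0.0], [-0.0, 1.0, -0.0], [-0.0, -0.0, -1.0]]
ft_force: [0.4, -0.5, -5.4]
grip_width: 0.381
gripper_force: 30.0
```

```bash

python3 -m pendant '[{"translation":[0,0,0.05],"rotation":[0,0,0],"gripper":-1},{"translation":[0,0,0.1],"rotation":[0,0,0],"gripper":-1},{"translation":[0,0,0.13],"rotation":[0,0,0],"gripper":-1},{"translation":[0,0,0.15],"rotation":[0,0,0],"gripper":-1},{"translation":[0,0,0.17],"rotation":[0,0,0],"gripper":-1},{"translation":[0,0,0.17],"rotation":[0,0,0],"gripper":-1},{"translation":[0,0,0.17],"rotation":[0,0,0],"gripper":-1},{"translation":[0,0,0.17],"rotation":[0,0,0],"gripper":-1}]'
```

```text
time: 30.8
position: [0.4239, -0.388, 0.017]
eef_rot: [[-1.0, -0.0, 0.0], [-0.0, 1.0, -0.0], [-0.0, -0.0, -1.0]]
ft_force: [-2.3, 2.0, 6.0]
grip_width: 0.375
gripper_force: 30.0
```

```bash

python3 -m pendant '[{"translation":[0,0,-0.03],"rotation":[0,0,0],"gripper":-1},{"translation":[0,0,-0.03],"rotation":[0,0,0],"gripper":0},{"translation":[0,0,-0.03],"rotation":[0,0,0],"gripper":0.3},{"translation":[0,0,-0.03],"rotation":[0,0,0],"gripper":0.8},{"translation":[0,0,-1],"rotation":[0,0,0],"gripper":1},{"translation":[0,0,-4],"rotation":[0,0,0],"gripper":1},{"translation":[0,0,-7],"rotation":[0,0,0],"gripper":1},{"translation":[0,0,-9],"rotation":[0,0,0],"gripper":1}]'; python3 - <<'E'
from h import *
np.set_printoptions(precision=1,suppress=True)
for n in("top","scene"):
  for b in bars(read_camera(n),thr=115):
    if b[2] is not None and 120<b[3]<140: print(*b)
p=gp((472,201),165.7);plan([*p,100],165.7)
E
```

```text
time: 31.8
position: [0.4241, -0.3882, 0.1087]
eef_rot: [[-1.0, -0.0, 0.001], [-0.0, 1.0, -0.001], [-0.001, -0.001, -1.0]]
ft_force: [-0.3, 0.2, 1.6]
grip_width: 1.005
gripper_force: 0.0
[512.5 192.1] 165.86467742919922 [473.7 202. ] 130.0003662109375 36.564735412597656 [204.  227.8] 141
[497.  -60.1] -148.52307319641113 [463.  -81.5] 129.45156860351562 35.44418716430664 [290.9 230.3] 141
[375.1 378. ] 10.419037818908691 [414.  385.9] 130.1103973388672 36.06932830810547 [139.4 279.7] 141
[369.7 379. ] 10.277817726135254 [413.5 384.9] 136.89559936523438 39.989906311035156 [388. 145.] 147
[492.7 -59. ] -148.41622352600098 [462.7 -80.4] 135.27577209472656 40.170963287353516 [231.2 163.9] 148
[508.5 190.9] 165.6621551513672 [473.1 201.1] 137.056640625 43.037635803222656 [324.1 173.2] 148
now [ 424.7 -388.7  109.3] yaw -180.0 -> shift [-9.8 57.7  0.8] rot [-0.1  0.2 14.3] j7 137.0
```

```bash

python3 -m pendant '[{"translation":[-0.3,2,0],"rotation":[0,0,0],"gripper":1},{"translation":[-1,6,0],"rotation":[0,0,1],"gripper":1},{"translation":[-2,12,0],"rotation":[0,0,3],"gripper":1},{"translation":[-3,18,0],"rotation":[0,0,4],"gripper":1},{"translation":[-4,24,0],"rotation":[0,0,6],"gripper":1},{"translation":[-5,30,0],"rotation":[0,0,7],"gripper":1},{"translation":[-6,36,0],"rotation":[0,0,9],"gripper":1},{"translation":[-7,42,0],"rotation":[0,0,10],"gripper":1}]'
python3 -c "
from h import *
plan([523.8,188.7,50],165.7)"
```

```text
time: 32.9
position: [0.4926, 0.0351, 0.106]
eef_rot: [[-0.985, 0.173, -0.001], [0.173, 0.985, -0.0], [0.001, -0.0, -1.0]]
ft_force: [0.6, -1.4, 0.3]
grip_width: 1.001
gripper_force: 0.0
now [492.6  35.1 106. ] yaw 170.0 -> shift [-0.41 15.67  5.6 ] rot [-0.  -0.1  4.3] j7 76.0
```

```bash

python3 -m pendant '[{"translation":[-0.1,5,0],"rotation":[0,0,1],"gripper":1},{"translation":[-0.3,10,0],"rotation":[0,0,3],"gripper":1},{"translation":[-0.4,14,0.5],"rotation":[0,0,4.3],"gripper":1},{"translation":[-0.4,15.6,2],"rotation":[0,0,4.3],"gripper":1},{"translation":[-0.4,15.7,4],"rotation":[0,0,4.3],"gripper":0.8},{"translation":[-0.4,15.7,5.5],"rotation":[0,0,4.3],"gripper":0.5},{"translation":[-0.4,15.7,5.5],"rotation":[0,0,4.3],"gripper":0.3},{"translation":[-0.4,15.7,5.5],"rotation":[0,0,4.3],"gripper":0.2}]'
python3 -c "
from h import *
plan([523.8,188.7,5],165.7)"
```

```text
time: 33.9
position: [0.525, 0.1857, 0.052]
eef_rot: [[-0.969, 0.247, 0.0], [0.247, 0.969, -0.0], [-0.0, 0.0, -1.0]]
ft_force: [0.7, 0.9, 0.0]
grip_width: 0.623
gripper_force: 0.0
now [525.  185.7  52. ] yaw 165.7 -> shift [0.19 0.26 4.7 ] rot [ 0.  0. -0.] j7 57.0
```

```bash
python3 -m pendant '[{"translation":[0.2,0.25,2.5],"rotation":[0,0,0],"gripper":0.2},{"translation":[0.2,0.25,4.65],"rotation":[0,0,0],"gripper":0},{"translation":[0.2,0.25,4.65],"rotation":[0,0,0],"gripper":-1},{"translation":[0.2,0.25,4.65],"rotation":[0,0,0],"gripper":-1},{"translation":[0.2,0.25,4.65],"rotation":[0,0,0],"gripper":-1},{"translation":[0.2,0.25,4.65],"rotation":[0,0,0],"gripper":-1},{"translation":[0.2,0.25,4.65],"rotation":[0,0,0],"gripper":-1},{"translation":[0.2,0.25,4.65],"rotation":[0,0,0],"gripper":-1}]'; python3 -m pendant '[{"translation":[0,0,-2],"rotation":[0,0,0],"gripper":-1},{"translation":[0,0,-5],"rotation":[0,0,0],"gripper":-1},{"translation":[0,0,-8.5],"rotation":[0,0,0],"gripper":-1},{"translation":[0,0,-12],"rotation":[0,0,0],"gripper":-1},{"translation":[0,0,-14.5],"rotation":[0,0,0],"gripper":-1},{"translation":[0,0,-15.2],"rotation":[0,0,0],"gripper":-1},{"translation":[0,0,-15.2],"rotation":[0,0,0],"gripper":-1},{"translation":[0,0,-15.2],"rotation":[0,0,0],"gripper":-1}]';python3 -c "
from h import *
plan([424,-388,155],0)"
```

```text
time: 34.9
position: [0.5237, 0.189, 0.0056]
eef_rot: [[-0.969, 0.247, 0.0], [0.247, 0.969, 0.0], [-0.0, 0.0, -1.0]]
ft_force: [-1.4, -0.9, 6.5]
grip_width: 0.379
gripper_force: 30.0
time: 35.9
position: [0.5229, 0.1887, 0.1558]
eef_rot: [[-0.969, 0.247, -0.002], [0.247, 0.969, -0.001], [0.001, -0.001, -1.0]]
ft_force: [0.2, -0.6, -4.0]
grip_width: 0.382
gripper_force: 30.0
now [522.9 188.7 155.8] yaw 165.7 -> shift [ -4.64 -58.33   0.15] rot [-1.000e-01  1.000e-01  1.657e+02] j7 55.0
```

```bash
python3 -m pendant '[{"translation":[-0.2,-2,0],"rotation":[0,0,5],"gripper":-1},{"translation":[-0.5,-6,0],"rotation":[0,0,15],"gripper":-1},{"translation":[-0.8,-10,0],"rotation":[0,0,25],"gripper":-1},{"translation":[-1.1,-14,0],"rotation":[0,0,35],"gripper":-1},{"translation":[-1.5,-18,0],"rotation":[0,0,45],"gripper":-1},{"translation":[-1.8,-22,0],"rotation":[0,0,55],"gripper":-1},{"translation":[-2.1,-26,0],"rotation":[0,0,65],"gripper":-1},{"translation":[-2.4,-30,0],"rotation":[0,0,75],"gripper":-1}]';python3 -c "
from h import *
plan([424,-388,155],0)"
```

```text
time: 36.9
position: [0.472, -0.1089, 0.1564]
eef_rot: [[-0.007, 1.0, -0.001], [1.0, 0.007, -0.0], [-0.0, -0.001, -1.0]]
ft_force: [0.7, 0.3, -3.7]
grip_width: 0.381
gripper_force: 30.0
now [ 472.  -108.9  156.4] yaw 90.4 -> shift [-27.88  -4.99   0.15] rot [-0.   0.1 90.4] j7 18.0
```

```bash
python3 -m pendant '[{"translation":[-4,-0.7,0],"rotation":[0,0,10],"gripper":-1},{"translation":[-8,-1.4,0],"rotation":[0,0,20],"gripper":-1},{"translation":[-12,-2.1,0],"rotation":[0,0,30],"gripper":-1},{"translation":[-16,-2.9,0],"rotation":[0,0,40],"gripper":-1},{"translation":[-20,-3.6,0],"rotation":[0,0,50],"gripper":-1},{"translation":[-24,-4.3,0],"rotation":[0,0,60],"gripper":-1},{"translation":[-27,-4.8,0],"rotation":[0,0,70],"gripper":-1},{"translation":[-27.9,-5,0],"rotation":[0,0,80],"gripper":-1}]';python3 -c "
from h import *
plan([424,-388,155],0)"
```

```text
time: 37.9
position: [0.4249, -0.389, 0.1562]
eef_rot: [[0.984, 0.178, -0.002], [0.178, -0.984, -0.001], [-0.002, 0.0, -1.0]]
ft_force: [0.2, 0.7, -4.0]
grip_width: 0.38
gripper_force: 30.0
now [ 424.9 -389.   156.2] yaw 10.3 -> shift [-0.07 -0.12  0.12] rot [ 0.   0.1 10.3] j7 -19.0
```

```bash
python3 -m pendant '[{"translation":[-0.03,-0.1,0],"rotation":[0,0,5],"gripper":-1},{"translation":[-0.03,-0.1,0],"rotation":[0,0,10.3],"gripper":-1},{"translation":[-0.03,-0.1,0],"rotation":[0,0,10.3],"gripper":-1},{"translation":[-0.03,-0.1,0],"rotation":[0,0,10.3],"gripper":-1},{"translation":[-0.03,-0.1,0],"rotation":[0,0,10.3],"gripper":-1},{"translation":[-0.03,-0.1,0],"rotation":[0,0,10.3],"gripper":-1},{"translation":[-0.03,-0.1,0],"rotation":[0,0,10.3],"gripper":-1},{"translation":[-0.03,-0.1,0],"rotation":[0,0,10.3],"gripper":-1}]'; python3 - <<'E'
from h import *
c=read_camera("top");d=read_camera("scene")
plan([424.4,-387.8,44.2],0)
f=lambda i:cv2.resize(i,(400,400),interpolation=2)
cv2.imwrite("pics/p2.png",np.hstack([f(c["img"][190:290,360:460]),f(d["img"][70:190,50:170])])[:,:,::-1])
E
```

```text
time: 38.9
position: [0.4258, -0.3864, 0.1572]
eef_rot: [[1.0, 0.007, 0.0], [0.007, -1.0, -0.0], [0.0, 0.0, -1.0]]
ft_force: [0.3, -0.4, -4.3]
grip_width: 0.383
gripper_force: 30.0
now [ 425.7 -386.3  157.1] yaw 0.4 -> shift [-0.13  0.14 11.29] rot [ 0.  -0.   0.4] j7 -27.0
```

View pics/p2.png

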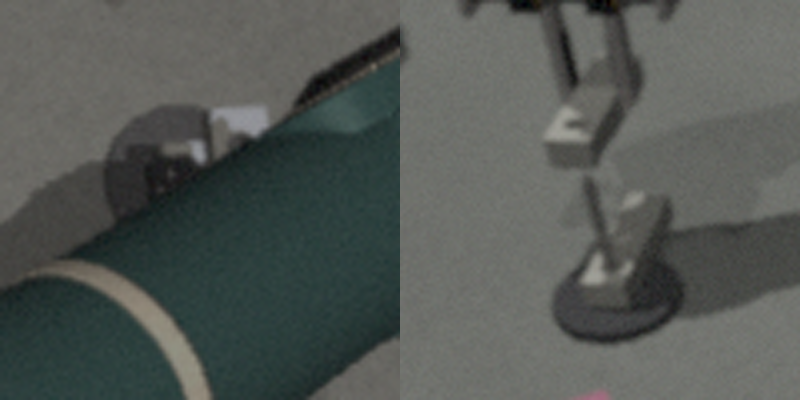

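The first bar lies flat on the base with the rod through its hole (scene crop ≈ (612,270)). The second hangs directly above the rod, with its hole where the first one's was. Descend.

```bash
python3 -m pendant '[{"translation":[-0.13,0.14,0],"rotation":[0,0,0.4],"gripper":-1},{"translation":[-0.13,0.14,1],"rotation":[0,0,0.4],"gripper":-1},{"translation":[-0.13,0.14,2.5],"rotation":[0,0,0.4],"gripper":-1},{"translation":[-0.13,0.14,4],"rotation":[0,0,0.4],"gripper":-1},{"translation":[-0.13,0.14,5.5],"rotation":[0,0,0.4],"gripper":-1},{"translation":[-0.13,0.14,7],"rotation":[0,0,0.4],"gripper":-1},{"translation":[-0.13,0.14,8.5],"rotation":[0,0,0.4],"gripper":-1},{"translation":[-0.13,0.14,9.7],"rotation":[0,0,0.4],"gripper":-1}]'; python3 -c "
from h import *
plan([424.4,-387.8,44.6],0)"
```

```text
time: 40.0
position: [0.4244, -0.3877, 0.0591]
eef_rot: [[1.0, 0.0, -0.0], [0.0, -1.0, 0.0], [-0.0, -0.0, -1.0]]
ft_force: [0.2, -0.2, -2.9]
grip_width: 0.381
gripper_force: 30.0
now [ 424.4 -387.7   59.1] yaw 0.0 -> shift [0.01 0.01 1.45] rot [-0.  0.  0.] j7 -22.0
```

```bash
python3 -m pendant '[{"translation":[0,0,0.6],"rotation":[0,0,0],"gripper":-1},{"translation":[0,0,1],"rotation":[0,0,0],"gripper":-1},{"translation":[0,0,1.2],"rotation":[0,0,0],"gripper":-1},{"translation":[0,0,1.3],"rotation":[0,0,0],"gripper":-1},{"translation":[0,0,1.35],"rotation":[0,0,0],"gripper":-1},{"translation":[0,0,1.4],"rotation":[0,0,0],"gripper":-1},{"translation":[0,0,1.43],"rotation":[0,0,0],"gripper":-1},{"translation":[0,0,1.43],"rotation":[0,0,0],"gripper":-1}]'
```

```text
time: 41.0
position: [0.4244, -0.3878, 0.0458]
eef_rot: [[1.0, 0.0, 0.0], [0.0, -1.0, -0.0], [0.0, 0.0, -1.0]]
ft_force: [-0.4, 0.9, -3.5]
grip_width: 0.378
gripper_force: 30.0
```

```bash
python3 -m pendant '[{"translation":[0,0,0.04],"rotation":[0,0,0],"gripper":-1},{"translation":[0,0,0.08],"rotation":[0,0,0],"gripper":-1},{"translation":[0,0,0.12],"rotation":[0,0,0],"gripper":-1},{"translation":[0,0,0.14],"rotation":[0,0,0],"gripper":-1},{"translation":[0,0,0.15],"rotation":[0,0,0],"gripper":-1},{"translation":[0,0,0.15],"rotation":[0,0,0],"gripper":-1},{"translation":[0,0,0.15],"rotation":[0,0,0],"gripper":-1},{"translation":[0,0,0.15],"rotation":[0,0,0],"gripper":-1}]'
```

```text
time: 42.0
position: [0.4245, -0.3878, 0.0446]
eef_rot: [[1.0, 0.0, 0.0], [0.0, -1.0, -0.0], [0.0, 0.0, -1.0]]
ft_force: [-1.4, 1.4, 6.0]
grip_width: 0.381
gripper_force: 30.0
```

Contact came at the expected height. Release, rise straight up and check.

```bash
python3 -m pendant '[{"translation":[0,0,-0.03],"rotation":[0,0,0],"gripper":-1},{"translation":[0,0,-0.03],"rotation":[0,0,0],"gripper":0},{"translation":[0,0,-0.03],"rotation":[0,0,0],"gripper":0.3},{"translation":[0,0,-0.03],"rotation":[0,0,0],"gripper":0.8},{"translation":[0,0,-1],"rotation":[0,0,0],"gripper":1},{"translation":[0,0,-4],"rotation":[0,0,0],"gripper":1},{"translation":[0,0,-9],"rotation":[0,0,0],"gripper":1},{"translation":[0,0,-14],"rotation":[0,0,0],"gripper":1}]'
python3 -m pendant '[{"translation":[0,-3,0],"rotation":[0,0,0],"gripper":1},{"translation":[0,-8,0],"rotation":[0,0,0],"gripper":1},{"translation":[0,-13,0],"rotation":[0,0,0],"gripper":1},{"translation":[0,-18,0],"rotation":[0,0,0],"gripper":1},{"translation":[0,-23,0],"rotation":[0,0,0],"gripper":1},{"translation":[0,-26,0],"rotation":[0,0,0],"gripper":1},{"translation":[0,-26,0],"rotation":[0,0,0],"gripper":1},{"translation":[0,-26,0],"rotation":[0,0,0],"gripper":1}]'
python3 - <<'E'
from h import *
np.set_printoptions(precision=1,suppress=True)
c=read_camera("top");d=read_camera("scene")
for k in bars(c,z=.066): 
  if k[0][1]<-250 and k[0][0]<700:print(*k)
f=lambda i:cv2.resize(i,(400,400),interpolation=2)
cv2.imwrite("pics/p3.png",np.vstack([np.hstack([f(c["img"][190:290,360:460]),f(d["img"][100:190,70:160])]),np.hstack([cv2.resize(c["img"],(400,200)),cv2.resize(d["img"],(400,200))])])[:600,:,::-1])
E
```

```text
time: 43.0
position: [0.4241, -0.3878, 0.1864]
eef_rot: [[1.0, -0.0, -0.0], [-0.0, -1.0, -0.0], [-0.0, 0.0, -1.0]]
ft_force: [0.9, -0.2, 0.9]
grip_width: 1.002
gripper_force: 0.0
time: 44.0
position: [0.4244, -0.1283, 0.1847]
eef_rot: [[1.0, -0.0, 0.001], [-0.0, -1.0, 0.0], [0.001, -0.0, -1.0]]
ft_force: [0.1, 0.2, -0.7]
grip_width: 1.003
gripper_force: 0.0
[ 658.9 -329. ] 33.05603790283203 None 100.08264923095703 30.68233871459961 [385.1 171.8] 113
[ 436.3 -388.8] 0.32895568013191223 None 132.72396850585938 37.333717346191406 [411.2 248.7] 143
```

View pics/p3.png

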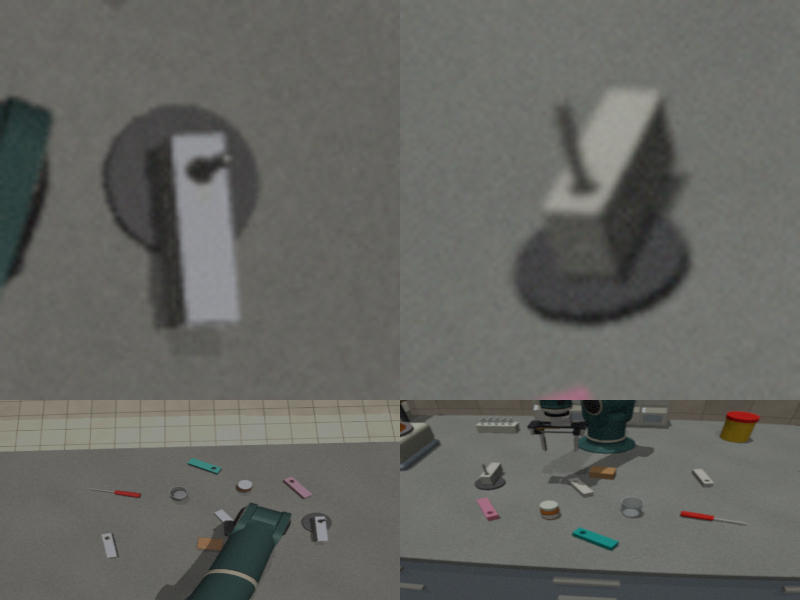

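Both bars are stacked flush on the rod (crop ≈ (585,190)), 132×37 mm when measured at the height of the stack's top. The two gripping bars lie flat, the bystanders are in place and the arm is clear.

```bash
python3 -c "
from rig import *
print(sign_off())"
```

```text
the job is handed in; nothing more can be done
None
```

Job handed in at about 44 s: bars B and D (the second and fourth from the left in the top view) are stacked flat on the rod as the slick pair, though their drag measured about 0.3 of the load (0.8–1.2 for the other two) rather than the stated seventh; the two gripping bars lie flat on the bench and the bystanders look undisturbed.

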